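# Load the rack instrument's pull-out chassis and return it

### The job

Pull the instrument's chassis out by its handle until the slides lock, then lay the dark cell box flat in the tray's nest, its long side running front to back. Then press the release plate on the tray and slide the chassis gently back in, box and all, until it is fully home. Leave everything else where it stands.

Things in the scene. Friction and masses are not known exactly. Their poses are not given: they have to be found in the camera images.
- instrument: Grey half-width rack case fixed on the bench at the right, 166 mm wide, 122 deep, 72 high (ears 17 mm more each side, roof underside 68 mm up), front towards the robot. Origin: on the bench under the middle of its front edge; x points into the case (the chassis comes out along -x), y left as seen from the front, z up. All points of the chassis have these axes
- handle (a point): Middle of the chassis' bow handle: level round steel bar, 10 mm thick, 80 mm long along y, 50 mm above the bench, with 37 mm free between bar and front panel so that fingers straddle it from above. Fully home it is 50 mm in front of the case's front edge. The panel is 8 mm thick, top 68 mm above the bench
- chassis (a joint): how far the chassis is out, m: 0 fully home, 0.112 end stop. Starts 0 to 0.02 out. Friction about 1.5 N. Shortly before the end a pawl needs a firmer pull (up to about 8 N), then springs up at 0.107: now the slides are locked and it cannot be pushed in until the release plate is pressed
- release_top (a point): Middle of the top of the release plate, ribbed, black, 34 mm (x) by 32 mm (y), 36 mm above the bench, at the tray's front right: 73 mm behind the handle (+x), 53.5 mm right of it (-y). Within reach only with the chassis out. A steel fence fixed to the tray, 22 mm wide, top 52 mm above the bench, stands 19 mm behind this point: push the chassis in by it. The panel's back is 23 mm in front
- release (a joint): how far the release plate is pressed down, m: 0 up, 0.007 fully down; sprung, about 2 N to start, 6 N fully down. The pawl is clear at 0.005 or more. Hold it down while pushing the chassis in from the lock over the first 20 mm (joint chassis under 0.087); then let go, and the chassis slides freely
- nest (a point): Middle of the floor of the tray's nest, 16 mm above the bench: 94 mm (x) by 68 mm (y) between black ribs 8 mm high. 107 mm behind the handle (+x), 28 mm left of it (+y); clear of the case's roof only with the chassis out. Within 30 mm left and right of the nest's middle part nothing stands higher than 25 mm above the bench
- box_mid (a point): Centre of the cell box (half-way up): closed dark grey oblong box, 62 mm (its x) by 88 mm (its y) by 34 mm high, about 0.12 kg, standing on the desk at the left, z up. Either end may face forward in the nest
- pipette_bulb: red rubber pipette bulb 41x80x41 mm, bystander on the desk; origin at the centre of its underside
- vial_mid: small clear vial 24 mm wide, 59 mm high, bystander on the desk; origin at the centre of its underside
- marker: pen 135 mm long lying on the desk, bystander; origin at the centre of its underside
- amber_bottle: brown glass bottle 32 mm wide, 53 mm high, bystander on the bench left of the instrument; origin at the centre of its underside
- sample_bottle_a: glass bottle 48 mm wide, 104 mm high, bystander on the bench right of the instrument; origin at the centre of its underside
- beaker_small: beaker 54 mm wide, 46 mm high, bystander on the desk; origin at the centre of its underside
- scale_carton: dark flat carton 94x132x28 mm, larger than the cell box, bystander on the bench at the far right; origin at the centre of its underside
Things that resemble listed ones, but are neither listed nor needed, are in the scene too. What is shaped like the part that bears box_mid but purple or yellow is not meant.

How it is judged (in metres and radians):
On the way, in this order (a step that is already met when the one before it is completed fails the run):
1. the chassis is pulled out until its slides lock (past 105 mm, release plate up) (value of joint chassis above 0.105 m and value of joint release below 0.002 m), for 0.2 s.
2. the cell box lies let go in the nest of the locked-out chassis (horizontal distance between box_mid and nest below 0.007 m and z of box_mid in the frame of nest below 0.02 m and angle between the y axis of box_mid and the x axis of nest, either way round below 0.12 rad and angle between box_mid's own z axis and vertical below 0.08 rad and value of joint chassis above 0.1 m and contact force between the fingers and cell_box below 0.1 N), for 0.2 s.
3. the release plate is pressed down with the chassis out (value of joint chassis above 0.09 m and value of joint release above 0.004 m), for 0.02 s.
At the end, for the whole second after the job is handed in: The chassis is fully home (within 4 mm), the release plate is up again, and the cell box lies at rest flat in the nest: its centre within 7 mm of the nest's middle, on the floor (not on a rib), its long side within 0.12 rad of the nest's length (value of joint chassis below 0.004 m and value of joint release below 0.002 m and horizontal distance between box_mid and nest below 0.007 m and z of box_mid in the frame of nest below 0.02 m and angle between the y axis of box_mid and the x axis of nest, either way round below 0.12 rad and angle between box_mid's own z axis and vertical below 0.08 rad and linear speed of cell_box below 0.01 m/s); the robot touches nothing.
It fails at once if the chassis is slammed (moves inward faster than 0.5 m/s) (velocity of joint chassis below -0.5 m/s).
It fails at once if a bystander is moved by more than 30 mm (distance of any of pipette_bulb, vial_mid, marker, amber_bottle, sample_bottle_a, beaker_small, scale_carton from where it was at the start of the episode above 0.03 m).
It also fails if it takes over 72 s, if anything falls off the work surface, if the arm or the gripper's body presses on something with over 40 N, if the wrist force passes 120 N, or if a joint passes its speed limit or range.

### The arm

A 6-joint arm with a two-finger parallel gripper is mounted at the origin on a cart in front of the work surface, level with it; the furniture and walls round the work are solid. World frame = base frame: x ahead of the robot, y to its left, z up, the work surface at z = 0. Lengths are in mm, angles in degrees, forces in N, time in s.
With the tool pointing down it reaches from about 325 to 850 mm from the base axis. Payload 4.4 kg.
Tool frame: the origin (TCP) lies at the very end of the fingers, on their centre line; the grasp point (between the pads) lies 19 mm behind it (ctrl.hold_point_z is the distance from the TCP to the grasp point, in mm); z points along the fingers, y is the direction in which the jaws open and shut (so a half turn about z gives the same grasp; the last joint's range is limited). The gripper opens to 94 mm and grips with 3 to 60 N. Pads are 16 mm wide; open, the fingers measure 119 mm over their backs; the gripper's body (75 mm by 177 mm) begins 78 mm behind the grasp point.
Start: joints at [-82.936, 11.837, 88.321, -0, 79.842, -8.623], TCP at [155.463, -553.587, 205.447] pointing down, gripper open.
Joint ranges: [-156.59, 156.59], [-49.26, 127.26], [12.9, 141.05], [-63.56, 243.56], [4.71, 150.69], [-161.64, 161.64]. Speed limits (degrees/s): [159.86, 159.86, 180, 180, 180, 180].

### API

Orientations are given as a 3x3 rotation matrix whose columns are the frame's x, y, z axes.
In Python, from bench import ctrl gives the robot as it stands.
- The arm moves only by the tool send_rows, never from a script. Its argument "moves" is a list of rows, each an object of numbers: "jaw": the closure, from -1 (fully open) to 1 (shut); "x", "y", "z": the shift along the world's x, y, z in mm; "twist": the turn about the world's z in rad. A call has 1 to 5 rows; each row is the pose to reach, as a shift and turn from the pose commanded when the call began; what a row does not reach only later rows make up. A row lasts 1/8 s, in which the tool goes at most 62.5 mm and 10.7 degrees, less where a joint would pass 70% of its speed; a pose out of reach is approached as far as the arm can. A call with a gripper value outside its range is refused whole. The fingers move at their own pace and stop on an object; "newtons" is the grip in N (left out, the last holds). Time passes only in rows, so rows that repeat a pose let the fingers close. It gives the time, the measured TCP pose, the force and the opening at its end, in the units of the state.
- ctrl.get_obs(): the state, without advancing time (a new reading comes with each control period).
- ctrl.snapshot(name): name is "scene" or "top" or "wrist"; returns the picture (480x640x3 uint8, red, green, blue); there is no depth.
- ctrl.camera_params(name): a dict with "fx", "fy", "cx", "cy" (pixels), "world_from_camera" (4x4, takes a point from camera to world coordinates). Camera axes: x right, y down, z forward; pixel columns grow to the right and rows downward; lengths in mm; the calibration is good to about 2 mm. A picture is of the moment at which its call begins: read the wrist's pose just before it. camera_params takes no time and is no camera call; for the wrist camera it gives the pose at the moment of the call.
- ctrl.hand_in(): hands the job in, once; it reports no verdict.
The state is a dict: "clock": time; "joint_positions": joint angles; "qvel": joint speeds; "tau": joint torques, N m; "position": TCP position; "tcp_rot": TCP orientation; "ft_force": force on the tool from outside, world axes, zero at the start; "ft_torque": the same for the moment, N m; "gripper_width": finger opening in mm.
Only numpy, scipy, OpenCV 4.12 (cv2) and the standard library are available. Lean on these libraries where they do the work, as an engineer would, in place of code of your own. Each camera call takes 0.05 s, during which the arm holds its last target.

## Working session

There is one attempt and no reset: what is moved stays moved. The work goes in short steps, Python scripts to look and compute and a tool call to move; the robot and the scene stay as the last step left them, time stands still between calls to the robot, and variables do not carry over. Pictures are saved under pics/ and viewed, and the job is handed in when it is done.

Besides the shell and the picture viewer there is one more tool, called after "Emit:" by a JSON object that holds its "op" and its "data". send_rows: Moves the arm, as the interface text tells. Its arguments: {"type":"object","properties":{"moves":{"type":"array","items":{"type":"object","properties":{"jaw":{"type":"number"},"x":{"type":"number"},"y":{"type":"number"},"z":{"type":"number"},"twist":{"type":"number"}}}},"newtons":{"type":"number"}},"required":["moves"]}

```bash
mkdir -p pics; ls
python3 - <<'E'
from bench import ctrl
import cv2,numpy as np
for n in ("scene","top","wrist"):
    im=ctrl.snapshot(n); cv2.imwrite(f"pics/{n}0.png",im[:,:,::-1])
    p=ctrl.camera_params(n); print(n,p["fx"],p["fy"],p["cx"],p["cy"]);print(np.round(p["world_from_camera"],3))
o=ctrl.get_obs();print(o)
E
```

```text
pics
scene 490.0388905702628 490.0388905702628 316.38371266859474 244.31300268079053
[[-5.110000e-01 -4.830000e-01  7.110000e-01 -8.543830e+02]
 [-8.600000e-01  2.930000e-01 -4.190000e-01  8.574050e+02]
 [-6.000000e-03 -8.250000e-01 -5.650000e-01  1.119556e+03]
 [ 0.000000e+00  0.000000e+00  0.000000e+00  1.000000e+00]]
top 474.2536421443428 474.2536421443428 320.54471654741087 239.5264199536538
[[-2.000000e-02 -9.820000e-01  1.890000e-01  1.745180e+02]
 [-9.990000e-01  2.700000e-02  3.100000e-02  2.031000e+00]
 [-3.500000e-02 -1.880000e-01 -9.820000e-01  1.630757e+03]
 [ 0.000000e+00  0.000000e+00  0.000000e+00  1.000000e+00]]
wrist 349.23294122424517 349.23294122424517 318.01772456033524 238.7524163217738
[[ 2.70000e-01 -9.27000e-01 -2.59000e-01  2.30777e+02]
 [-9.63000e-01 -2.61000e-01 -7.10000e-02 -5.33499e+02]
 [-2.00000e-03  2.68000e-01 -9.63000e-01  3.83482e+02]
 [ 0.00000e+00  0.00000e+00  0.00000e+00  1.00000e+00]]
{'clock': 0.15, 'joint_positions': array([-8.29362844e+01,  1.18742328e+01,  8.83828276e+01,  2.39096113e-05,
        7.98426233e+01, -8.62327051e+00]), 'qvel': array([ 0.08372749, -0.05288493, -0.17826527, -0.11946155, -0.00896457,
       -0.06523856]), 'tau': array([ 1.18835401e-04, -3.71319401e+01, -2.81811959e+01,  6.97958423e-02,
        3.26531986e-02, -1.01975061e-04]), 'position': array([ 155.38076609, -552.9772646 ,  204.57191285]), 'tcp_rot': array([[ 9.62753232e-01,  2.70381523e-01, -2.13541744e-04],
       [ 2.70381482e-01, -9.62751719e-01,  1.72665285e-03],
       [ 2.61267346e-04, -1.72007834e-03, -9.99998487e-01]]), 'ft_force': array([ 0.46876808,  0.35530861, -0.33545684]), 'ft_torque': array([ 0.01632314,  0.04550122, -0.02990195]), 'gripper_width': 93.95722542092922}
```

View pics/scene0.png

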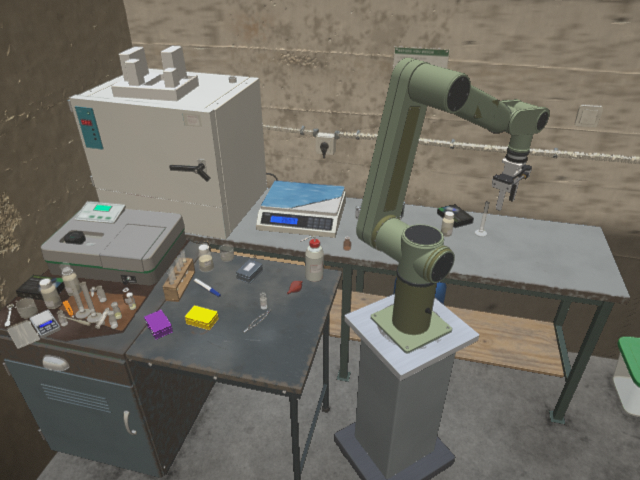

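View pics/top0.png

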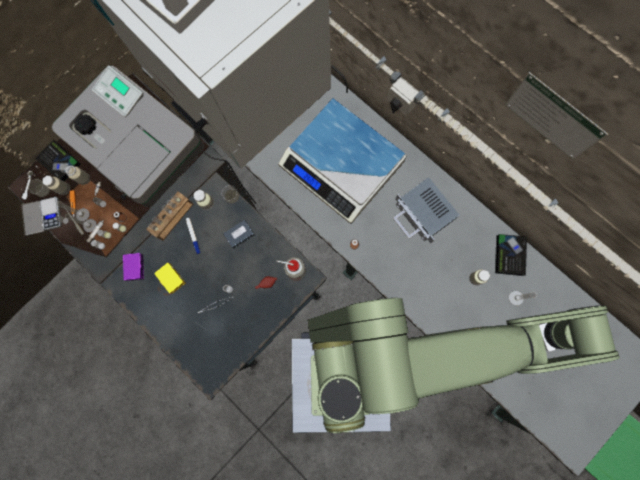

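View pics/wrist0.png

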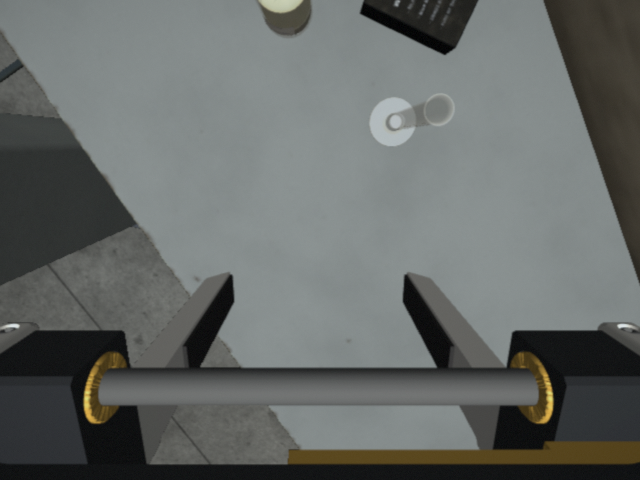

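Top view: the instrument is at about (427,210) with its handle at (403,222). The dark box is at about (238,233). The yellow and purple boxes are decoys, and the amber bottle is at (354,243). Next I'll zoom in.

```bash
cat > h.py <<'E'
import numpy as np,cv2
from bench import ctrl
def ray(p,u,v):
    d=np.array([(u-p["cx"])/p["fx"],(v-p["cy"])/p["fy"],1.]);T=np.array(p["world_from_camera"])
    return T[:3,3],T[:3,:3]@d
def pl(p,u,v,z):
    o,d=ray(p,u,v);return o+d*(z-o[2])/d[2]
def px(p,X):
    T=np.linalg.inv(np.array(p["world_from_camera"]));c=T[:3,:3]@np.array(X)+T[:3,3]
    return np.array([p["fx"]*c[0]/c[2]+p["cx"],p["fy"]*c[1]/c[2]+p["cy"]])
E
python3 - <<'E'
import cv2,numpy as np
im=cv2.imread("pics/top0.png")
a=cv2.resize(im[170:250,380:470],None,fx=6.6,fy=6.6,interpolation=cv2.INTER_CUBIC)
cv2.imwrite("pics/ta.png",a)
b=cv2.resize(im[200:270,200:300],None,fx=7,fy=7,interpolation=cv2.INTER_CUBIC)
cv2.imwrite("pics/tb.png",b)
from h import *
p=ctrl.camera_params("top")
for n,u,v,z in [("handle",403,222,50),("box",238,233,34),("amber",354,243,50),("bulb",267,283,20),("vial",228,289,50),("sample?",481,277,100),("beaker",230,193,46),("carton",510,254,28),('redbottle',293,267,80)]: 
    q=pl(p,u,v,z);print(n,q.round(),np.hypot(*q[:2]).round())
E
```

```text
handle [ 531. -230.   50.] 579.0
box [512. 338.  34.] 613.0
amber [463. -61.  50.] 467.0
bulb [338. 239.  20.] 414.0
vial [318. 366.  50.] 484.0
sample? [ 333. -461.  100.] 568.0
beaker [653. 365.  46.] 748.0
carton [ 415. -586.   28.] 718.0
redbottle [383. 144.  80.] 409.0
```

View pics/ta.png

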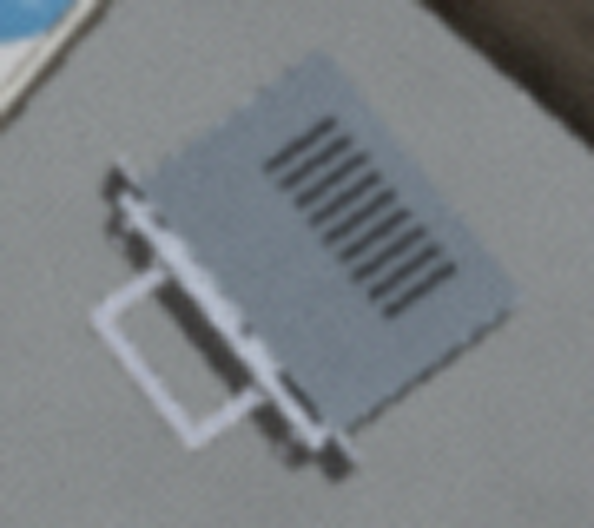

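View pics/tb.png

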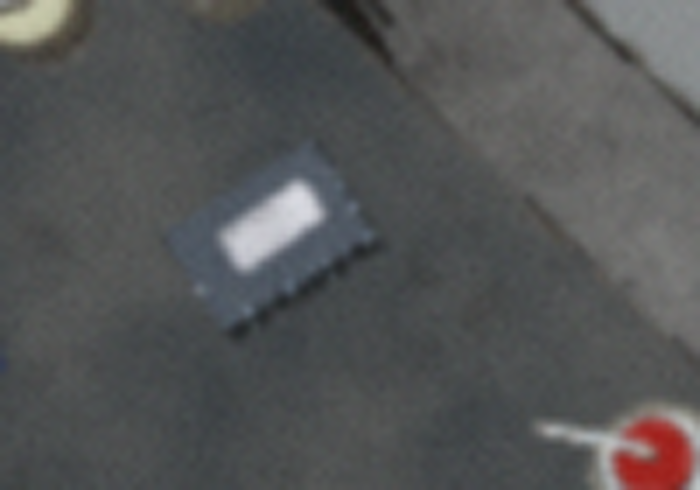

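Run:
```python
from h import *
p=ctrl.camera_params("top")
f=lambda a,b:((a+.5)/6.6-.5+380,(b+.5)/6.6-.5+170)
A=pl(p,*f(98,316),50);B=pl(p,*f(193,439),50)
print("bar",A,B,np.linalg.norm(A-B),(A+B)/2,np.degrees(np.arctan2(*(A-B)[1::-1])))
for c in [(142,178),(322,50),(518,297),(345,432)]: print(pl(p,*f(*c),72))
g=lambda a,b:((a+.5)/7-.5+200,(b+.5)/7-.5+200)
C=[pl(p,*g(*c),34) for c in [(168,238),(310,143),(380,238),(236,325)]]
for c in C:print(c)
C=np.array(C);print(C.mean(0)); print(np.linalg.norm(C-np.roll(C,1,0),axis=1)); 
l=C[1]-C[0]+C[2]-C[3];print("long dir",np.degrees(np.arctan2(l[1],l[0])))
```

```text
bar [ 547.89276938 -201.48452308   50.        ] [ 481.90337016 -246.64809729   50.        ] 79.96467498403113 [ 514.89806977 -224.06631018   50.        ] 34.38799236608139
[ 614.71292666 -224.69877587   72.        ]
[ 680.26725609 -320.59937474   72.        ]
[ 546.48946685 -410.9944871    72.        ]
[ 479.13908291 -319.50174977   72.        ]
[511.31671272 387.92118514  34.        ]
[557.571648   317.71668978  34.        ]
[508.41525722 282.44931091  34.        ]
[466.66774298 353.40219622  34.        ]
[510.99284023 335.37234551  34.        ]
[56.4366113  84.07252945 60.4990807  82.32354996]
long dir -58.05914304736191
```

Emit:
{"op": "send_rows", "data": {"moves": [{"jaw": 0.2, "x": 40, "y": 40, "z": 20, "twist": 0.1}, {"jaw": 0.2, "x": 80, "y": 80, "z": 20, "twist": 0.2}, {"jaw": 0.2, "x": 120, "y": 120, "z": 20, "twist": 0.33}, {"jaw": 0.2, "x": 160, "y": 160, "z": 20, "twist": 0.33}, {"jaw": 0.2, "x": 200, "y": 200, "z": 20, "twist": 0.33}], "newtons": 25}}

```text
clock: 0.78
position: [356.4, -352.0, 225.2]
tcp_rot: [[0.823, 0.567, 0.0], [0.567, -0.823, 0.0], [0.0, -0.0, -1.0]]
ft_force: [0.5, -0.8, 0.6]
gripper_width: 47.2
```

Emit:
{"op": "send_rows", "data": {"moves": [{"x": 40, "y": 32, "z": 0}, {"x": 80, "y": 65, "z": 0}, {"x": 120, "y": 98, "z": 0}, {"x": 160, "y": 130, "z": 0}, {"x": 160, "y": 130, "z": 0}]}}

```text
validation failed for argument at $.mo...
```

Run:
```python
from h import *
o=ctrl.get_obs();print(o['position'],o['qvel'].round(2),o['gripper_width'])
R=o['tcp_rot'];print(np.degrees(np.arctan2(R[1,1],R[0,1])),o['joint_positions'])
p=ctrl.camera_params("wrist");im=ctrl.snapshot("wrist");cv2.imwrite("pics/w1.png",im[:,:,::-1])
np.save("p1.npy",p,allow_pickle=True)
```

```text
[ 356.39846474 -351.99103016  225.24371701] [51.21 -2.59  2.61 -0.11 -0.19 50.61] 47.19977788770606
-55.42400745172185 [-5.45569109e+01  1.82638109e+00  9.70891463e+01  6.35453579e-03
  8.10918552e+01  8.66112533e-01]
```

View pics/w1.png

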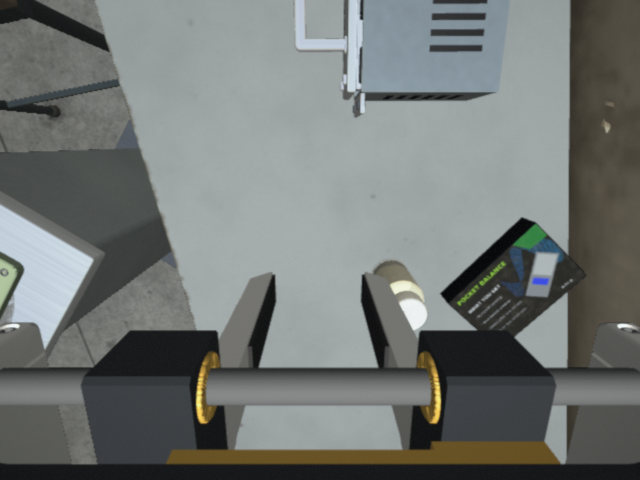

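Emit:
{"op": "send_rows", "data": {"moves": [{"jaw": 0.25, "x": 40, "y": 34, "z": 0, "twist": 0}, {"jaw": 0.25, "x": 80, "y": 68, "z": 0, "twist": 0}, {"jaw": 0.25, "x": 125, "y": 104, "z": 0, "twist": 0}, {"jaw": 0.25, "x": 125, "y": 104, "z": 0, "twist": 0}]}}

```text
clock: 1.32
position: [482.4, -247.0, 225.0]
tcp_rot: [[0.82, 0.573, -0.0], [0.573, -0.82, 0.001], [0.0, -0.001, -1.0]]
ft_force: [-0.7, -0.3, -0.4]
gripper_width: 35.4
```

Run:
```python
from h import *
o=ctrl.get_obs();print(o['position'],o['qvel'].round(2),o['gripper_width'])
p=ctrl.camera_params("wrist");im=ctrl.snapshot("wrist");cv2.imwrite("pics/w2.png",im[:,:,::-1])
np.save("p2.npy",p,allow_pickle=True)
```

```text
[ 482.35585704 -246.99322761  225.02261944] [-3.8  -0.96  1.37 -2.43  0.52 -1.43] 35.381527233639964
```

View pics/w2.png

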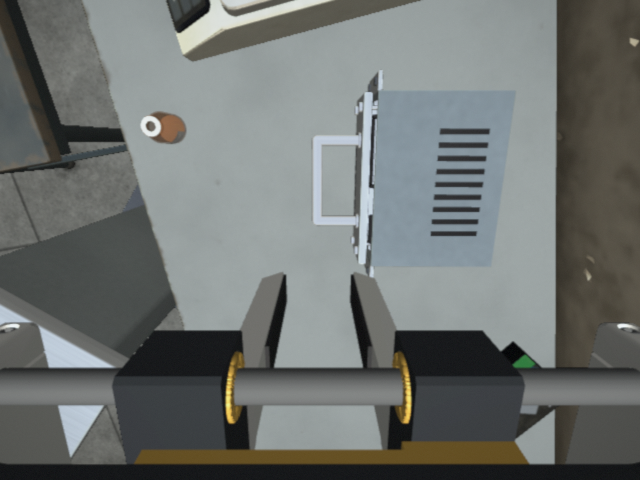

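The handle bar is centred at about (318,180), with ends at rows 136 and 224. The roof's corners are at (515,91) and (491,266), and the panel is at about column 363.

```bash
cat > edge.py <<'E'
from h import *
p=np.load("p2.npy",allow_pickle=True).item()
im=cv2.imread("pics/w2.png")
hsv=cv2.cvtColor(im,cv2.COLOR_BGR2HSV)
m=(im[...,1]>0)&(im.min(2)>185)
m[:,:300]=0;m[:,345:]=0;m[:120]=0;m[240:]=0
ys,xs=np.where(m);print(xs.min(),xs.max(),ys.min(),ys.max())
# bar: per row run
c=[]
for v in range(142,220,4):
    x=np.where(m[v])[0]; c.append([x.mean(),v]); 
c=np.array(c);print(c[[0,-1]])
k=np.polyfit(c[:,1],c[:,0],1);print(k)
A=pl(p,np.polyval(k,ys.min()-.5),ys.min()-.5,50);B=pl(p,np.polyval(k,ys.max()+.5),ys.max()+.5,50)
print(A,B,np.linalg.norm(A-B),(A+B)/2,np.degrees(np.arctan2(*(A-B)[1::-1])))
for c in [(380,91),(515,91),(491,266),(373.5,266.5)]: print(c,pl(p,*c,72))
E
python3 edge.py;python3 -c "
import cv2
im=cv2.imread('pics/w2.png');cv2.imwrite('pics/w2z.png',cv2.resize(im[60:290,290:530],None,fx=2.5,fy=2.5,interpolation=2))"
```

```text
313 344 136 224
[[329. 142.]
 [329. 218.]]
[-1.59774436e-03  3.18462594e+02]
[ 551.11344065 -200.37938179   50.        ] [ 478.22389417 -251.08742985   50.        ] 88.79297339086094 [ 514.66866741 -225.73340582   50.        ] 34.825695095767756
(380, 91) [ 612.90571597 -223.72180294   72.        ]
(515, 91) [ 681.03481392 -321.37401045   72.        ]
(491, 266) [ 547.04245917 -415.59882642   72.        ]
(373.5, 266.5) [ 478.80898623 -318.85268925   72.        ]
```

View pics/w2z.png

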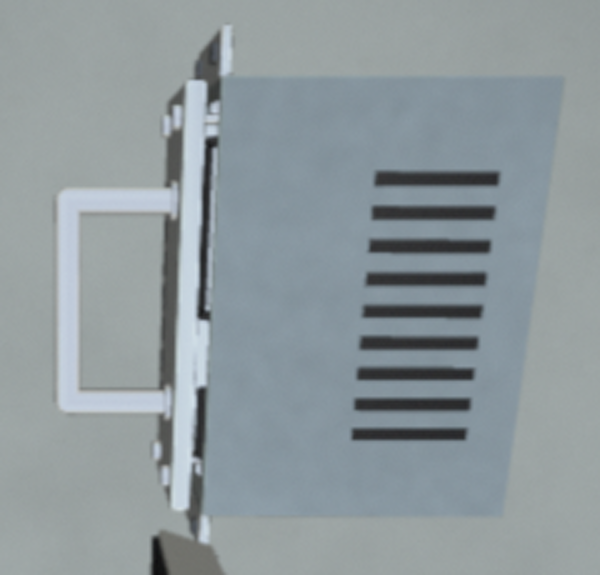

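Emit:
{"op": "send_rows", "data": {"moves": [{"jaw": 0.25, "x": 32, "y": 22, "z": -30, "twist": 0}, {"jaw": 0.25, "x": 32, "y": 22, "z": -80, "twist": 0}, {"jaw": 0.25, "x": 32, "y": 22, "z": -125, "twist": 0}, {"jaw": 0.25, "x": 32, "y": 22, "z": -125, "twist": 0}, {"jaw": 0.25, "x": 32, "y": 22, "z": -125, "twist": 0}]}}

```text
clock: 2.0
position: [512.8, -229.2, 102.0]
tcp_rot: [[0.824, 0.567, 0.002], [0.567, -0.824, -0.001], [0.001, 0.002, -1.0]]
ft_force: [0.1, 0.3, 0.5]
gripper_width: 35.2
```

Run:
```python
from h import *
p=ctrl.camera_params("wrist");im=ctrl.snapshot("wrist");cv2.imwrite("pics/w3.png",im[:,:,::-1])
o=ctrl.get_obs();print(o['position'],o['qvel'].round(2),o['gripper_width'],o['tcp_rot'][:2,1])
```

```text
[ 513.63193699 -229.45238377  102.94097325] [ 0.52 -0.69 -0.71  0.04 -0.26  0.06] 35.08100261064351 [ 0.56674857 -0.82388105]
```

View pics/w3.png

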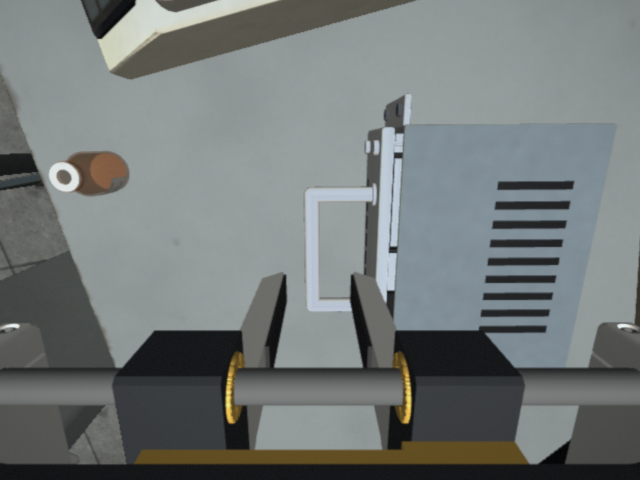

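Emit:
{"op": "send_rows", "data": {"moves": [{"jaw": 0.25, "x": 2, "y": 2, "z": -30, "twist": 0}, {"jaw": 0.25, "x": 2, "y": 2, "z": -67, "twist": 0}, {"jaw": 0.25, "x": 2, "y": 2, "z": -67, "twist": 0}, {"jaw": 1, "x": 2, "y": 2, "z": -67, "twist": 0}, {"jaw": 1, "x": 2, "y": 2, "z": -67, "twist": 0}]}}

```text
clock: 2.68
position: [516.3, -226.8, 36.0]
tcp_rot: [[0.823, 0.568, 0.004], [0.568, -0.823, -0.003], [0.002, 0.004, -1.0]]
ft_force: [0.1, 0.8, -0.0]
gripper_width: 18.4
```

Emit:
{"op": "send_rows", "data": {"moves": [{"jaw": 1, "x": 0, "y": 0, "z": 0, "twist": 0}, {"jaw": 1, "x": 0, "y": 0, "z": 0, "twist": 0}]}}

```text
clock: 2.92
position: [515.5, -226.1, 35.1]
tcp_rot: [[0.823, 0.568, 0.002], [0.568, -0.823, -0.001], [0.001, 0.002, -1.0]]
ft_force: [-1.2, 1.4, 6.1]
gripper_width: 9.2
```

Run:
```python
from h import *
p=ctrl.camera_params("wrist");im=ctrl.snapshot("wrist");cv2.imwrite("pics/w4.png",im[:,:,::-1])
o=ctrl.get_obs();print(o['position'],o['qvel'].round(2),o['gripper_width'],o['tcp_rot'][:2,1],o['ft_force'])
```

```text
[ 515.50959537 -226.12738722   35.08856859] [-0.03  0.04 -0.09  0.04 -0.14  0.08] 9.34333146235323 [ 0.56787504 -0.82311159] [-1.64814855  1.62976482  5.57126238]
```

View pics/w4.png

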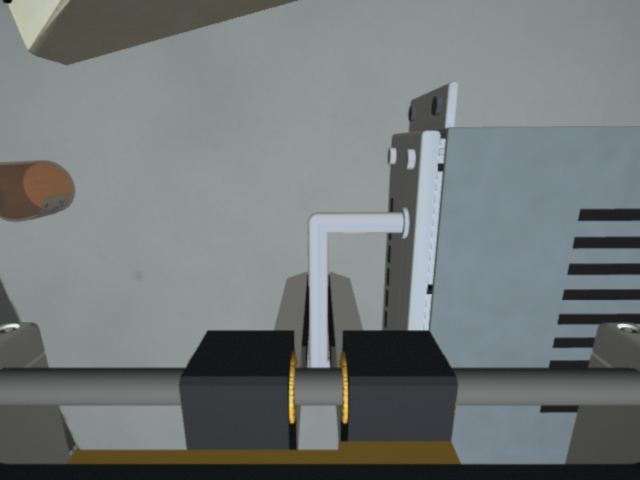

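Emit:
{"op": "send_rows", "data": {"moves": [{"jaw": 1, "x": -6, "y": 8, "z": 0, "twist": 0}, {"jaw": 1, "x": -17, "y": 25, "z": 0, "twist": 0}, {"jaw": 1, "x": -29, "y": 41, "z": 0, "twist": 0}, {"jaw": 1, "x": -40, "y": 57, "z": 0, "twist": 0}, {"jaw": 1, "x": -46, "y": 66, "z": 0, "twist": 0}]}}

```text
clock: 3.6
position: [469.5, -159.9, 35.0]
tcp_rot: [[0.823, 0.568, 0.004], [0.568, -0.823, -0.003], [0.001, 0.004, -1.0]]
ft_force: [1.4, -1.6, 5.0]
gripper_width: 9.1
```

Emit:
{"op": "send_rows", "data": {"moves": [{"jaw": 1, "x": -6, "y": 8, "z": 0, "twist": 0}, {"jaw": 1, "x": -10, "y": 14, "z": 0, "twist": 0}, {"jaw": 1, "x": -14, "y": 20, "z": 0, "twist": 0}, {"jaw": 1, "x": -14, "y": 20, "z": 0, "twist": 0}]}}

```text
clock: 4.1
position: [455.8, -140.2, 35.0]
tcp_rot: [[0.823, 0.568, 0.003], [0.568, -0.823, -0.002], [0.002, 0.004, -1.0]]
ft_force: [0.5, -2.0, 7.5]
gripper_width: 9.2
```

Run:
```python
from h import *
p=ctrl.camera_params("wrist");im=ctrl.snapshot("wrist");cv2.imwrite("pics/w5.png",im[:,:,::-1])
im=ctrl.snapshot("top");cv2.imwrite("pics/t5.png",cv2.resize(im[160:260,340:480,::-1],None,fx=5,fy=5,interpolation=2))
o=ctrl.get_obs();print(o['position'],o['qvel'].round(2),o['gripper_width'],o['tcp_rot'][:2,1],o['ft_force'])
```

```text
[ 455.76734065 -140.2152608    34.99961643] [0.07 0.05 0.03 0.08 0.11 0.06] 8.861357368058838 [ 0.56796921 -0.82304361] [-0.1445045  -0.91863328  8.57216045]
```

View pics/w5.png

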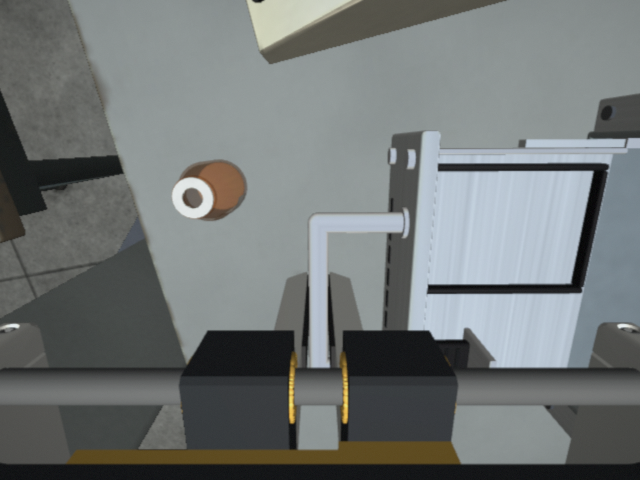

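View pics/t5.png

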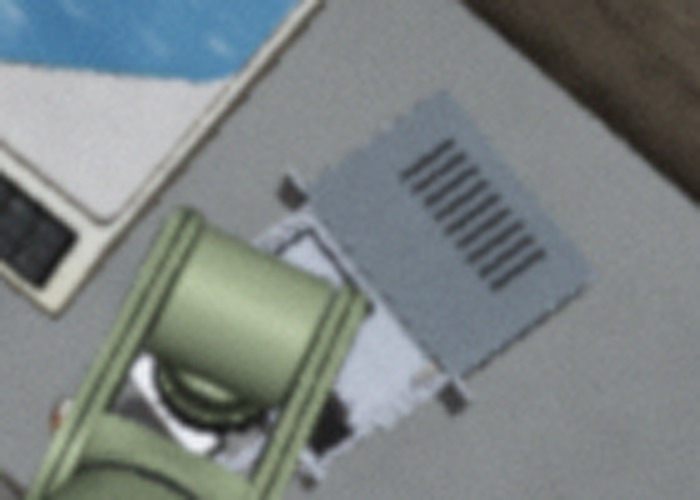

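Emit:
{"op": "send_rows", "data": {"moves": [{"jaw": 1, "x": -2, "y": 3, "z": 0, "twist": 0}, {"jaw": 1, "x": -4, "y": 6, "z": 0, "twist": 0}, {"jaw": 1, "x": -4, "y": 6, "z": 0, "twist": 0}]}}

```text
clock: 4.58
position: [452.1, -135.0, 35.0]
tcp_rot: [[0.823, 0.568, 0.004], [0.568, -0.823, -0.003], [0.001, 0.005, -1.0]]
ft_force: [0.1, -3.1, 6.0]
gripper_width: 9.3
```

Emit:
{"op": "send_rows", "data": {"moves": [{"jaw": 1, "x": -2, "y": 3, "z": 0, "twist": 0}, {"jaw": 1, "x": -4, "y": 6, "z": 0, "twist": 0}, {"jaw": 1, "x": -4, "y": 6, "z": 0, "twist": 0}]}}

```text
clock: 4.95
position: [452.2, -134.9, 35.2]
tcp_rot: [[0.822, 0.569, 0.013], [0.569, -0.822, -0.015], [0.002, 0.02, -1.0]]
ft_force: [9.9, -18.5, -11.8]
gripper_width: 9.2
```

Emit:
{"op": "send_rows", "data": {"moves": [{"jaw": 1, "x": 2, "y": -3, "z": 0, "twist": 0}, {"jaw": 1, "x": 4, "y": -6, "z": 0, "twist": 0}, {"jaw": 1, "x": 6, "y": -9, "z": 0, "twist": 0}, {"jaw": 1, "x": 8, "y": -12, "z": 0, "twist": 0}]}}

```text
clock: 5.45
position: [455.1, -139.3, 35.0]
tcp_rot: [[0.823, 0.568, 0.001], [0.568, -0.823, 0.001], [0.001, 0.0, -1.0]]
ft_force: [-3.0, 7.0, 15.9]
gripper_width: 9.2
```

Emit:
{"op": "send_rows", "data": {"moves": [{"jaw": 1, "x": -1, "y": 2, "z": 0, "twist": 0}, {"jaw": 0.2, "x": -1, "y": 2, "z": 0, "twist": 0}, {"jaw": 0.2, "x": -1, "y": 2, "z": 0, "twist": 0}, {"jaw": 0.2, "x": -1, "y": 2, "z": 40, "twist": 0}, {"jaw": 0.2, "x": -1, "y": 2, "z": 95, "twist": 0}]}}

```text
clock: 6.08
position: [450.8, -136.1, 126.9]
tcp_rot: [[0.823, 0.568, -0.006], [0.568, -0.823, 0.004], [-0.003, -0.007, -1.0]]
ft_force: [0.9, -0.6, -0.5]
gripper_width: 37.2
```

Emit:
{"op": "send_rows", "data": {"moves": [{"jaw": -1, "x": 20, "y": -30, "z": 50, "twist": 0}, {"jaw": -1, "x": 50, "y": -75, "z": 60, "twist": 0}, {"jaw": -1, "x": 50, "y": -75, "z": 60, "twist": 0}, {"jaw": -1, "x": 50, "y": -75, "z": 60, "twist": 0}]}}

```text
clock: 6.58
position: [502.0, -211.5, 186.7]
tcp_rot: [[0.823, 0.568, -0.004], [0.568, -0.823, 0.003], [-0.001, -0.004, -1.0]]
ft_force: [-0.9, 0.9, -0.6]
gripper_width: 74.4
```

Run:
```python
from h import *
p=ctrl.camera_params("wrist");im=ctrl.snapshot("wrist");cv2.imwrite("pics/w6.png",im[:,:,::-1])
np.save("p6.npy",p,allow_pickle=True)
o=ctrl.get_obs();print(o['position'],o['qvel'].round(2),o['gripper_width'],o['tcp_rot'][:2,1],o['ft_force'])
for s in[(452.2,-134.9,50),(455.1,-139.3,50),(539.4,-210.9,16)]:print(px(p,s))
```

```text
[ 501.81490929 -211.02289063  186.61020745] [ 0.38 -0.62  0.36 -0.   -0.15 -0.09] 78.13556569960386 [ 0.56802892 -0.82299785] [-0.47368432 -0.0457734  -0.44855294]
[219.27608041 225.0256358 ]
[224.94791816 225.14489445]
[338.48969783 189.30017198]
```

View pics/w6.png

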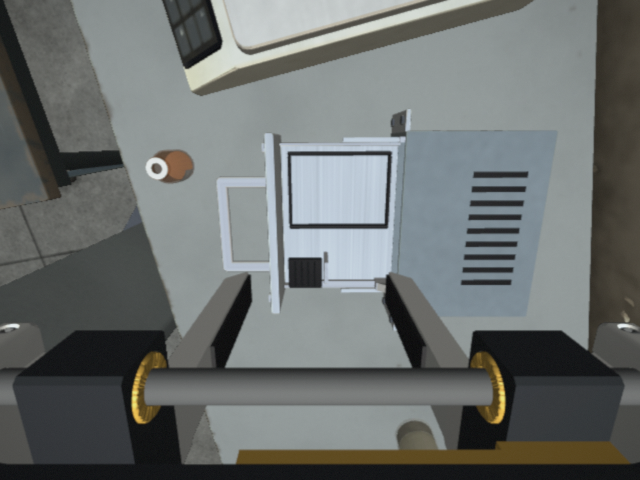

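Run:
```python
from h import *
p=np.load("p6.npy",allow_pickle=True).item()
im=cv2.imread("pics/w6.png");g=cv2.cvtColor(im,cv2.COLOR_BGR2GRAY)
m=np.zeros_like(g);m[140:240,280:396]=(g[140:240,280:396]<75)*255
n,l,st,c=cv2.connectedComponentsWithStats(m)
i=1+st[1:,4].argmax();print(st[i])
cs,hh=cv2.findContours((l==i).astype('uint8'),cv2.RETR_CCOMP,cv2.CHAIN_APPROX_NONE)
T=np.array(p["world_from_camera"]);print("cam",T[:3,3],"nadir px",px(p,[T[0,3]+1e-3,T[1,3],0]))
for k,z in zip(cs,[24]*9):
    if len(k)<100: continue
    r=cv2.minAreaRect(k);b=cv2.boxPoints(r);print(b.round(1).tolist())
    for z in (24,16):
        W=np.array([pl(p,*q,z) for q in b]);print(z,W.mean(0).round(1),np.linalg.norm(W-np.roll(W,1,0),axis=1).round(1),[np.degrees(np.arctan2(*(W[j]-W[j-1])[1::-1])).round(2) for j in range(4)])
# plate
m=np.zeros_like(g);m[250:292,284:326]=(g[250:292,284:326]<75)*255
ys,xs=np.where(m);print(xs.min(),xs.max(),ys.min(),ys.max(),pl(p,(xs.min()+xs.max())/2,(ys.min()+ys.max())/2,36))
```

```text
[ 288  152  103   76 1036]
cam [ 567.0755137  -168.90569683  365.48604048] nadir px [319.6566597  140.85653398]
[[288.0, 152.0], [390.0, 152.0], [390.0, 227.0], [288.0, 227.0]]
24 [ 539.3 -211.1   24. ] [ 73.3  96.8  73.3 102.6] [np.float64(33.24), np.float64(-55.43), np.float64(-142.25), np.float64(124.63)]
16 [ 538.6 -212.    16. ] [ 75.   99.1  75.  105. ] [np.float64(33.24), np.float64(-55.43), np.float64(-142.25), np.float64(124.63)]
[[289.0, 225.0], [289.0, 154.0], [388.0, 154.0], [388.0, 225.0]]
24 [ 539.1 -210.6   24. ] [99.4 69.4 94.1 69.4] [np.float64(124.63), np.float64(33.28), np.float64(-55.43), np.float64(-142.34)]
16 [ 538.4 -211.6   16. ] [101.7  71.   96.3  71. ] [np.float64(124.63), np.float64(33.28), np.float64(-55.43), np.float64(-142.34)]
289 321 258 287 [ 453.64788107 -229.31984924   36.        ]
```

Dead reckoning and the image agree on the nest: (539.4,-210.9) against (539.2,-211). Next I'll fetch the box.

Emit:
{"op": "send_rows", "data": {"moves": [{"jaw": -1, "x": 2, "y": 51, "z": 10, "twist": 0.17}, {"jaw": -1, "x": 4, "y": 102, "z": 20, "twist": 0.34}, {"jaw": -1, "x": 6, "y": 153, "z": 20, "twist": 0.51}, {"jaw": -1, "x": 8, "y": 204, "z": 20, "twist": 0.68}, {"jaw": -1, "x": 10, "y": 255, "z": 20, "twist": 0.85}]}}

```text
clock: 7.25
position: [511.3, 45.0, 207.4]
tcp_rot: [[0.11, 0.994, -0.002], [0.994, -0.11, 0.0], [0.0, -0.002, -1.0]]
ft_force: [1.4, 0.3, 0.2]
gripper_width: 94.1
```

Emit:
{"op": "send_rows", "data": {"moves": [{"jaw": -1, "x": 2, "y": 51, "z": 0, "twist": 0.17}, {"jaw": -1, "x": 4, "y": 102, "z": 0, "twist": 0.34}, {"jaw": -1, "x": 6, "y": 153, "z": 0, "twist": 0.51}, {"jaw": -1, "x": 8, "y": 204, "z": 0, "twist": 0.675}, {"jaw": -1, "x": 10, "y": 260, "z": 0, "twist": 0.675}]}}

```text
clock: 7.88
position: [521.2, 304.0, 207.3]
tcp_rot: [[-0.531, 0.847, -0.002], [0.847, 0.531, -0.001], [0.0, -0.003, -1.0]]
ft_force: [0.3, 0.1, 1.5]
gripper_width: 93.6
```

Emit:
{"op": "send_rows", "data": {"moves": [{"jaw": -1, "x": 0, "y": 0, "z": 0, "twist": 0}, {"jaw": -1, "x": 0, "y": 0, "z": 0, "twist": 0}]}}

```text
clock: 8.12
position: [521.8, 302.1, 207.4]
tcp_rot: [[-0.531, 0.848, -0.002], [0.848, 0.531, -0.002], [-0.0, -0.003, -1.0]]
ft_force: [-0.1, -0.3, -0.2]
gripper_width: 94.0
```

Run:
```python
from h import *
p=ctrl.camera_params("wrist");im=ctrl.snapshot("wrist");cv2.imwrite("pics/w7.png",im[:,:,::-1])
np.save("p7.npy",p,allow_pickle=True)
o=ctrl.get_obs();R=o['tcp_rot'];print(o['position'],o['qvel'].round(2),np.degrees(np.arctan2(R[1,1],R[0,1])))
```

```text
[522.30395769 301.48823589 207.66902569] [-1.21 -0.28 -0.23  0.14 -0.09  0.05] 31.970628083400268
```

View pics/w7.png

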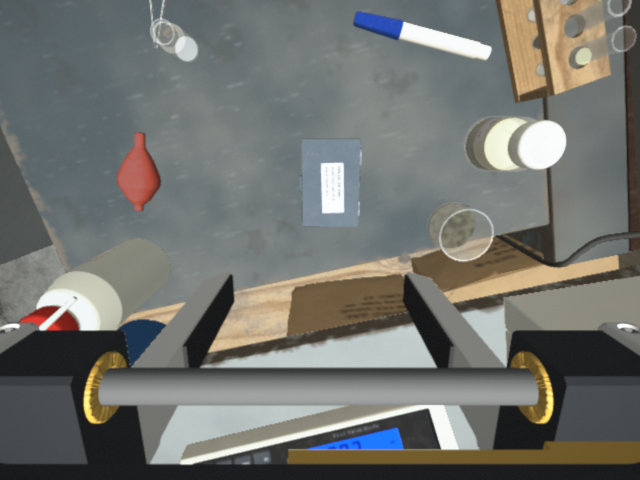

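Run:
```python
import cv2
im=cv2.imread('pics/w7.png');cv2.imwrite('pics/w7z.png',cv2.resize(im[125:240,280:385],None,fx=5,fy=5,interpolation=0))
```

```text
(no output)
```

View pics/w7z.png

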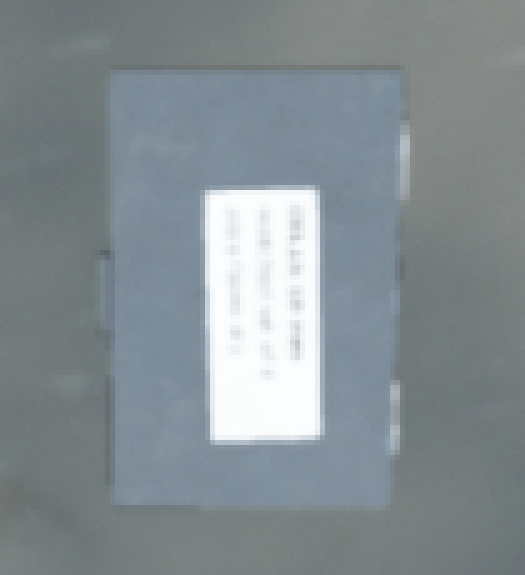

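Run:
```python
from h import *
p=np.load("p7.npy",allow_pickle=True).item()
W=np.array([pl(p,280+a/5-.5,125+b/5-.5,34) for a,b in [(111,72),(403,72),(390,507),(114,504)]])
print(W.round(1),W.mean(0).round(1),np.linalg.norm(W-np.roll(W,1,0),axis=1).round(1))
print([np.degrees(np.arctan2(*(W[j]-W[j-1])[1::-1])).round(2) for j in range(4)])
```

```text
[[465.3 360.4  34. ]
 [513.3 390.4  34. ]
 [559.3 317.   34. ]
 [510.5 287.2  34. ]] [512.1 338.7  34. ] [86.1 56.6 86.7 57.2]
[np.float64(121.73), np.float64(32.03), np.float64(-57.9), np.float64(-148.57)]
```

Emit:
{"op": "send_rows", "data": {"moves": [{"jaw": -1, "x": -10, "y": 37, "z": -30, "twist": 0}, {"jaw": -1, "x": -10, "y": 37, "z": -85, "twist": 0}, {"jaw": -1, "x": -10, "y": 37, "z": -140, "twist": 0}, {"jaw": -1, "x": -10, "y": 37, "z": -170, "twist": 0}, {"jaw": -1, "x": -10, "y": 37, "z": -170, "twist": 0}]}}

```text
clock: 8.8
position: [510.8, 336.4, 35.3]
tcp_rot: [[-0.528, 0.849, -0.007], [0.849, 0.528, -0.004], [0.001, -0.008, -1.0]]
ft_force: [0.1, 0.6, 0.3]
gripper_width: 94.1
```

Run:
```python
from h import *
p=ctrl.camera_params("wrist");im=ctrl.snapshot("wrist");cv2.imwrite("pics/w8.png",im[:,:,::-1])
o=ctrl.get_obs();R=o['tcp_rot'];print(o['position'],o['qvel'].round(2),np.degrees(np.arctan2(R[1,1],R[0,1])))
print(px(p,[512.1,338.7,34]))
```

```text
[512.88796692 337.70184605  37.79618754] [ 0.47 -2.12 -2.93  0.12 -0.15  0.04] 31.865687275982758
[323.42712515 283.11482187]
```

View pics/w8.png

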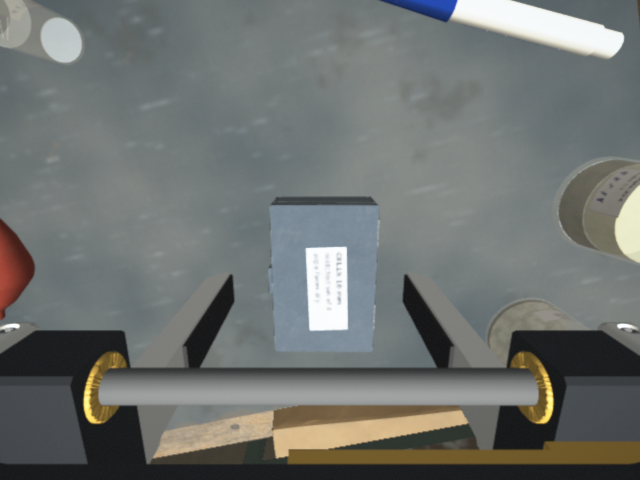

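Emit:
{"op": "send_rows", "data": {"moves": [{"jaw": -1, "x": 0, "y": 1, "z": -12, "twist": 0}, {"jaw": -1, "x": 0, "y": 1, "z": -24, "twist": 0}, {"jaw": -1, "x": 0, "y": 1, "z": -24, "twist": 0}, {"jaw": 0, "x": 0, "y": 1, "z": -24, "twist": 0}, {"jaw": 1, "x": 0, "y": 1, "z": -24, "twist": 0}], "newtons": 20}}

```text
clock: 9.48
position: [513.8, 340.7, 14.9]
tcp_rot: [[-0.53, 0.848, 0.001], [0.848, 0.53, 0.0], [-0.0, 0.001, -1.0]]
ft_force: [0.4, 0.1, -0.2]
gripper_width: 77.2
```

Emit:
{"op": "send_rows", "data": {"moves": [{"jaw": 1, "x": 0, "y": 0, "z": 0, "twist": 0}, {"jaw": 1, "x": 0, "y": 0, "z": 0, "twist": 0}, {"jaw": 1, "x": 0, "y": 0, "z": 0, "twist": 0}]}}

```text
clock: 9.85
position: [513.4, 340.4, 14.6]
tcp_rot: [[-0.53, 0.848, -0.0], [0.848, 0.53, -0.0], [-0.0, -0.0, -1.0]]
ft_force: [-1.3, -0.2, 1.1]
gripper_width: 57.4
```

Emit:
{"op": "send_rows", "data": {"moves": [{"jaw": 1, "x": 0, "y": 0, "z": 15, "twist": 0}, {"jaw": 1, "x": 0, "y": 0, "z": 60, "twist": 0}, {"jaw": 1, "x": 0, "y": 0, "z": 110, "twist": 0}, {"jaw": 1, "x": 0, "y": 0, "z": 110, "twist": 0}]}}

```text
clock: 10.35
position: [517.7, 342.5, 131.3]
tcp_rot: [[-0.53, 0.848, 0.011], [0.848, 0.53, 0.006], [-0.001, 0.013, -1.0]]
ft_force: [0.8, 0.1, -1.3]
gripper_width: 57.6
```

Run:
```python
from h import *
p=ctrl.camera_params("wrist");im=ctrl.snapshot("wrist");cv2.imwrite("pics/w9.png",im[:,:,::-1])
np.save("p9.npy",p,allow_pickle=True)
o=ctrl.get_obs();R=o['tcp_rot'];print(o['position'],o['qvel'].round(2),np.degrees(np.arctan2(R[1,1],R[0,1])),o['gripper_width'],o['ft_force'])
np.save("o9.npy",o,allow_pickle=True)
print(px(p,o['position']))
```

```text
[515.51202913 341.41535351 127.99432692] [ 0.08  2.84  3.81 -0.06  0.06 -0.02] 31.973250576793532 57.85091386664685 [ 0.22641279 -0.0517469  -2.18602266]
[314.84744908 283.42912679]
```

View pics/w9.png

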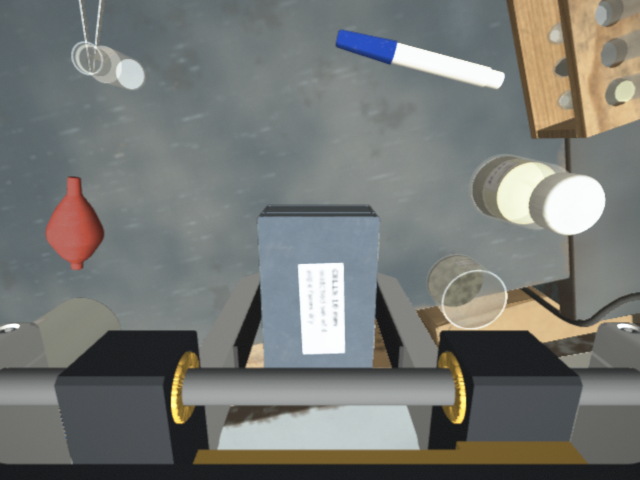

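```bash
python3 - <<'E'
from h import *
p=np.load("p9.npy",allow_pickle=True).item();o=np.load("o9.npy",allow_pickle=True).item()
z=o['position'][2]+19.4
A,B=[pl(p,*q,z) for q in[(260,215.5),(378,216)]]
R=o['tcp_rot'];print(np.linalg.norm(A-B),R.T@(A-o['position']),R.T@(B-o['position']))
E
python3 -c "
import cv2
im=cv2.imread('pics/w9.png');cv2.imwrite('pics/w9z.png',cv2.resize(im[190:370,230:410],None,fx=3.3,fy=3.3,interpolation=2))"
```

```text
56.04537535522812 [ 42.9879506  -25.81015245 -19.60314547] [ 42.58593614  30.2325492  -19.23156008]
```

View pics/w9z.png

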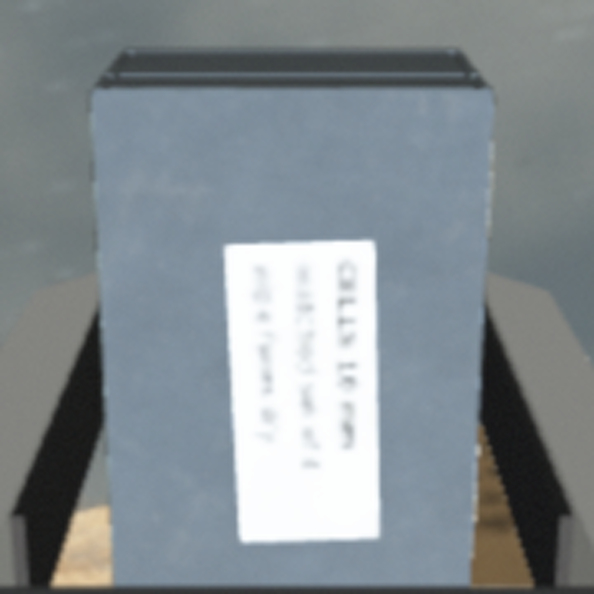

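Emit:
{"op": "send_rows", "data": {"moves": [{"jaw": 1, "x": 1, "y": -10, "z": 30, "twist": 0.01}, {"jaw": 1, "x": 3, "y": -50, "z": 60, "twist": 0.02}, {"jaw": 1, "x": 5, "y": -100, "z": 60, "twist": 0.03}, {"jaw": 1, "x": 8, "y": -150, "z": 60, "twist": 0.04}, {"jaw": 1, "x": 10, "y": -200, "z": 60, "twist": 0.049}]}}

```text
clock: 11.02
position: [521.9, 138.8, 182.5]
tcp_rot: [[-0.571, 0.821, -0.004], [0.821, 0.571, -0.0], [0.002, -0.003, -1.0]]
ft_force: [0.6, -1.4, -0.6]
gripper_width: 57.6
```

Emit:
{"op": "send_rows", "data": {"moves": [{"jaw": 1, "x": 2, "y": -50, "z": 0, "twist": 0}, {"jaw": 1, "x": 4, "y": -100, "z": 0, "twist": 0}, {"jaw": 1, "x": 6, "y": -150, "z": 0, "twist": 0}, {"jaw": 1, "x": 9, "y": -200, "z": 0, "twist": 0}, {"jaw": 1, "x": 10, "y": -250, "z": 0, "twist": 0}]}}

```text
clock: 11.65
position: [532.0, -110.7, 182.4]
tcp_rot: [[-0.57, 0.821, -0.003], [0.821, 0.57, 0.001], [0.003, -0.002, -1.0]]
ft_force: [0.8, -0.1, -0.6]
gripper_width: 57.9
```

Emit:
{"op": "send_rows", "data": {"moves": [{"jaw": 1, "x": 2, "y": -50, "z": 0, "twist": 0}, {"jaw": 1, "x": 4, "y": -98, "z": 0, "twist": 0}, {"jaw": 1, "x": 4, "y": -98, "z": -30, "twist": 0}, {"jaw": 1, "x": 4, "y": -98, "z": -60, "twist": 0}, {"jaw": 1, "x": 4, "y": -98, "z": -60, "twist": 0}]}}

```text
clock: 12.28
position: [533.7, -205.7, 119.7]
tcp_rot: [[-0.57, 0.822, -0.009], [0.822, 0.57, 0.005], [0.01, -0.005, -1.0]]
ft_force: [0.6, -0.8, -0.9]
gripper_width: 57.8
```

Emit:
{"op": "send_rows", "data": {"moves": [{"jaw": 1, "x": 0, "y": 0, "z": 0, "twist": 0}, {"jaw": 1, "x": 0, "y": 0, "z": 0, "twist": 0}]}}

```text
clock: 12.52
position: [538.5, -207.9, 125.9]
tcp_rot: [[-0.571, 0.821, 0.002], [0.821, 0.571, -0.001], [-0.002, 0.001, -1.0]]
ft_force: [0.4, 0.6, -0.4]
gripper_width: 57.8
```

Run:
```python
from h import *
p=ctrl.camera_params("wrist");im=ctrl.snapshot("wrist");cv2.imwrite("pics/w10.png",im[:,:,::-1])
np.save("p10.npy",p,allow_pickle=True)
o=ctrl.get_obs();R=o['tcp_rot'];print(o['position'],o['qvel'].round(2),np.degrees(np.arctan2(R[1,1],R[0,1])),o['gripper_width'],o['ft_force'])
```

```text
[ 538.48831453 -207.90494333  125.99390145] [-0.08  0.01  0.15 -0.04 -0.    0.  ] 34.80198838859677 57.776110183751484 [-0.02045157 -0.93799476 -0.89140263]
```

View pics/w10.png

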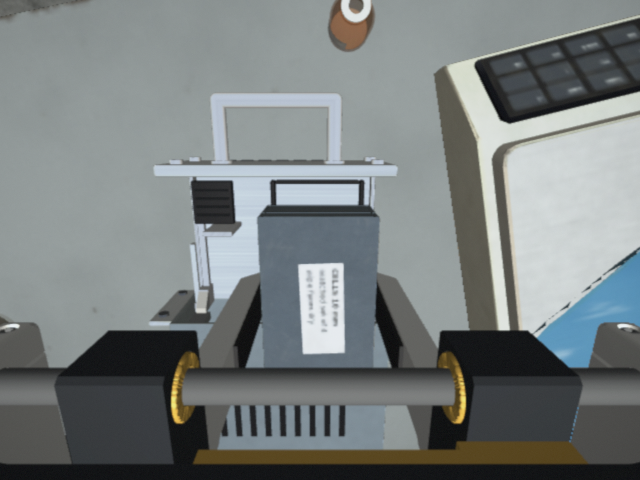

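Run:
```python
from h import *
p=np.load("p10.npy",allow_pickle=True).item();o=ctrl.get_obs();P=o['position'];R=o['tcp_rot'];print(P)
z=P[2]+19.4
A,B=[pl(p,*q,z) for q in[(260,214.5),(378,215)]]
print(np.linalg.norm(A-B),R.T@(A-P),R.T@(B-P))
im=cv2.imread("pics/w10.png");g=cv2.cvtColor(im,cv2.COLOR_BGR2GRAY)
print(g[190,262:290],g[190,352:376]);print(g[172:206,320])
for q in[(272,181),(363,181)]:
    W=pl(p,*q,24);print(W, R.T@(W-P))
x=np.array([np.cos(np.radians(-55.2)),np.sin(np.radians(-55.2)),0]);y=np.array([-x[1],x[0],0])
N=np.array([539.3,-211,24]); print(R.T@(N-P), [px(p,N-51*x+s*38*y) for s in(1,-1)], [px(p,N-47*x+s*34*y) for s in(1,-1)])
cv2.imwrite('pics/w10z.png',cv2.resize(im[150:300,180:400],None,fx=3.5,fy=3.5,interpolation=2))
```

```text
[ 538.48831453 -207.90494333  125.99390145]
54.83418325872922 [ 44.34267079 -27.66266597 -19.54355739] [ 44.08090916  27.1708538  -19.47841019]
[206 206 206 206 206 206 206 195 145  62  46  44  41  91 163 202 206 206
 205 206 205 205 206 205 205 205 206 205] [203 201 201 201 202 198 153  67  37  43  46  71 151 196 200 200 187 144
 113 158 189 198 185 159]
[203 201 200 196 168 190 199 144  73  46  44  73 175 203 205 204 202 201
 204 208 206 204 207 210 207 206 205 207 206 205 206 204 173 113]
[ 481.32239946 -191.06687211   24.        ] [ 46.70816608 -37.45035166 101.83337764]
[ 540.94122242 -149.66065912   24.        ] [ 46.68126861  35.1366341  101.91881788]
[ -2.74950531  -1.21993879 101.99973584] [array([365.1331801 , 179.01617796]), array([269.71040008, 179.0483312 ])] [array([359.95015914, 184.0652525 ]), array([274.90250239, 184.09486333])]
```

View pics/w10z.png

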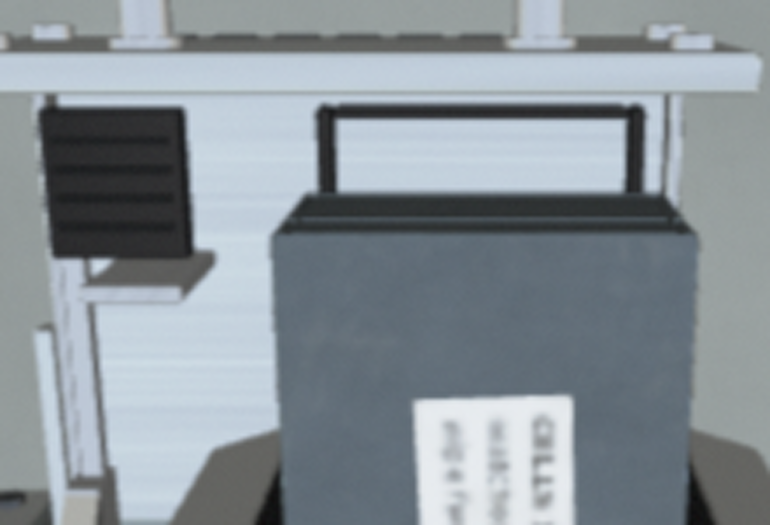

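Emit:
{"op": "send_rows", "data": {"moves": [{"jaw": 1, "x": 1, "y": -3, "z": -30, "twist": 0}, {"jaw": 1, "x": 1, "y": -3, "z": -60, "twist": 0}, {"jaw": 1, "x": 1, "y": -3, "z": -78, "twist": 0}, {"jaw": 1, "x": 1, "y": -3, "z": -78, "twist": 0}, {"jaw": 1, "x": 1, "y": -3, "z": -78, "twist": 0}]}}

```text
clock: 13.2
position: [539.6, -211.1, 47.8]
tcp_rot: [[-0.571, 0.821, 0.002], [0.821, 0.571, -0.001], [-0.002, 0.001, -1.0]]
ft_force: [0.9, 0.0, -1.7]
gripper_width: 57.8
```

Emit:
{"op": "send_rows", "data": {"moves": [{"jaw": 1, "x": 0, "y": 0, "z": 0, "twist": 0}, {"jaw": 1, "x": 0, "y": 0, "z": 0, "twist": 0}]}}

```text
clock: 13.45
position: [539.2, -211.0, 47.5]
tcp_rot: [[-0.57, 0.821, 0.002], [0.821, 0.57, -0.001], [-0.002, 0.001, -1.0]]
ft_force: [-0.1, -0.4, -0.9]
gripper_width: 58.0
```

Run:
```python
from h import *
p=ctrl.camera_params("wrist");im=ctrl.snapshot("wrist");cv2.imwrite("pics/w11.png",im[:,:,::-1])
np.save("p11.npy",p,allow_pickle=True)
o=ctrl.get_obs();R=o['tcp_rot'];P=o['position'];print(P,o['qvel'].round(2),np.degrees(np.arctan2(R[1,1],R[0,1])),o['gripper_width'],o['ft_force'])
x=np.array([np.cos(np.radians(-55.2)),np.sin(np.radians(-55.2)),0]);y=np.array([-x[1],x[0],0])
N=np.array([539.3,-211,24]); print(R.T@(N-P), [px(p,N-51*x+s*38*y) for s in(1,-1)], [px(p,N-47*x+s*34*y) for s in(1,-1)])
im=cv2.imread('pics/w11.png');cv2.imwrite('pics/w11z.png',cv2.resize(im[150:300,180:400],None,fx=3.5,fy=3.5,interpolation=2))
```

```text
[ 538.95253759 -210.84285792   47.21890374] [-0.07  0.26  0.31  0.02 -0.04 -0.09] 34.78002029606559 57.902345994156654 [ 0.47510536 -0.91766461 -0.46529517]
[-0.29837227  0.18252774 23.21940077] [array([385.08681148, 188.25242151]), array([253.60231213, 188.34448114])] [array([377.85208647, 195.1536688 ]), array([260.83340402, 195.23645533])]
```

View pics/w11z.png

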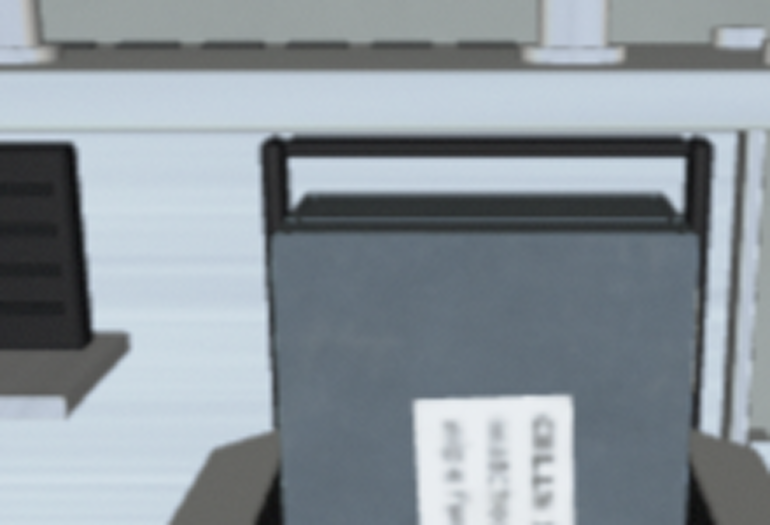

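The box is centred between the nest's side ribs: both midlines are at about column 486 in the crop. Now lowering it.

Emit:
{"op": "send_rows", "data": {"moves": [{"jaw": 1, "x": 0, "y": 0, "z": -6, "twist": 0}, {"jaw": 1, "x": 0, "y": 0, "z": -11, "twist": 0}, {"jaw": 1, "x": 0, "y": 0, "z": -15, "twist": 0}, {"jaw": 1, "x": 0, "y": 0, "z": -16, "twist": 0}, {"jaw": 1, "x": 0, "y": 0, "z": -16, "twist": 0}]}}

```text
clock: 14.12
position: [538.6, -211.0, 31.1]
tcp_rot: [[-0.57, 0.821, -0.0], [0.821, 0.57, -0.001], [-0.001, -0.0, -1.0]]
ft_force: [-1.8, -0.6, 4.3]
gripper_width: 57.7
```

Emit:
{"op": "send_rows", "data": {"moves": [{"jaw": -0.3, "x": 0, "y": 0, "z": 0, "twist": 0}, {"jaw": -0.6, "x": 0, "y": 0, "z": 0, "twist": 0}, {"jaw": -0.6, "x": 0, "y": 0, "z": 0, "twist": 0}, {"jaw": -0.6, "x": 0, "y": 0, "z": 0, "twist": 0}]}}

```text
clock: 14.62
position: [538.4, -210.5, 30.2]
tcp_rot: [[-0.57, 0.821, -0.0], [0.821, 0.57, 0.0], [0.0, -0.0, -1.0]]
ft_force: [0.5, -0.3, 0.1]
gripper_width: 74.9
```

Emit:
{"op": "send_rows", "data": {"moves": [{"jaw": -0.6, "x": 0, "y": 0, "z": 15, "twist": 0}, {"jaw": -0.6, "x": 0, "y": 0, "z": 50, "twist": 0}, {"jaw": -0.6, "x": 17, "y": -25, "z": 100, "twist": 0}, {"jaw": -0.6, "x": 17, "y": -25, "z": 130, "twist": 0}, {"jaw": -0.6, "x": 17, "y": -25, "z": 130, "twist": 0}]}}

```text
clock: 15.25
position: [558.0, -237.2, 164.9]
tcp_rot: [[-0.57, 0.821, 0.007], [0.821, 0.57, -0.004], [-0.008, 0.004, -1.0]]
ft_force: [-0.2, 0.6, -1.2]
gripper_width: 75.3
```

Emit:
{"op": "send_rows", "data": {"moves": [{"jaw": -0.6, "x": 0, "y": 0, "z": 0, "twist": 0}, {"jaw": -0.6, "x": 0, "y": 0, "z": 0, "twist": 0}]}}

```text
clock: 15.5
position: [554.0, -234.5, 158.1]
tcp_rot: [[-0.571, 0.821, -0.004], [0.821, 0.571, 0.002], [0.004, -0.002, -1.0]]
ft_force: [1.4, 0.6, -0.0]
gripper_width: 75.2
```

Run:
```python
from h import *
p=ctrl.camera_params("wrist");im=ctrl.snapshot("wrist");cv2.imwrite("pics/w12.png",im[:,:,::-1])
np.save("p12.npy",p,allow_pickle=True)
o=ctrl.get_obs();print(o['position'],o['gripper_width'],o['ft_force'])
```

```text
[ 554.13744578 -234.60241092  158.2408322 ] 75.3224929286256 [-0.59978516  0.32041994 -0.62489651]
```

View pics/w12.png

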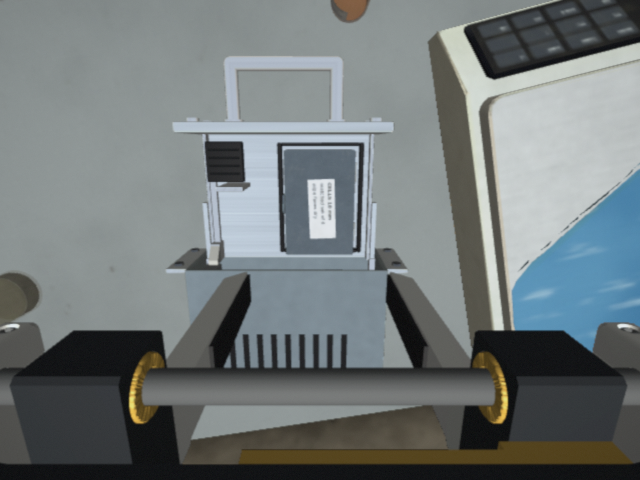

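Emit:
{"op": "send_rows", "data": {"moves": [{"jaw": 1, "x": -40, "y": 0, "z": 0, "twist": 0}, {"jaw": 1, "x": -80, "y": 0, "z": -20, "twist": 0}, {"jaw": 1, "x": -98, "y": 0, "z": -50, "twist": 0}, {"jaw": 1, "x": -98, "y": 0, "z": -85, "twist": 0}, {"jaw": 1, "x": -98, "y": 0, "z": -85, "twist": 0}], "newtons": 20}}

```text
clock: 16.18
position: [454.2, -233.3, 71.9]
tcp_rot: [[-0.57, 0.821, -0.007], [0.821, 0.57, 0.005], [0.008, -0.003, -1.0]]
ft_force: [-0.1, 0.4, 0.4]
gripper_width: 28.9
```

Emit:
{"op": "send_rows", "data": {"moves": [{"jaw": 1, "x": 0, "y": 0, "z": 0, "twist": 0}, {"jaw": 1, "x": 0, "y": 0, "z": 0, "twist": 0}]}}

```text
clock: 16.42
position: [458.8, -236.4, 77.0]
tcp_rot: [[-0.571, 0.821, 0.002], [0.821, 0.571, -0.002], [-0.003, 0.001, -1.0]]
ft_force: [0.3, -0.3, 0.8]
gripper_width: 8.8
```

Run:
```python
from h import *
p=ctrl.camera_params("wrist");im=ctrl.snapshot("wrist");cv2.imwrite("pics/w13.png",im[:,:,::-1])
o=ctrl.get_obs();R=o['tcp_rot'];P=o['position'];print(P,o['gripper_width'],o['ft_force'])
print(R.T@(np.array([453.4,-229.6,36])-P))
```

```text
[ 458.77558134 -236.33205044   76.95274777] 4.657989182738444 [ 0.72269379 -0.18071966  0.41344166]
[ 8.71099811 -0.61139376 40.92785894]
```

View pics/w13.png

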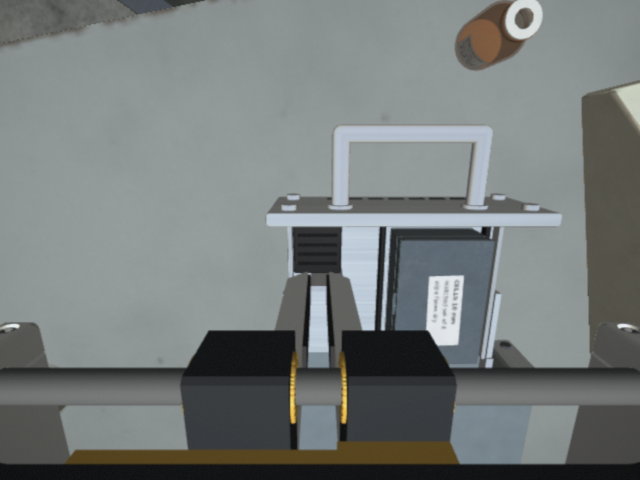

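Emit:
{"op": "send_rows", "data": {"moves": [{"jaw": 1, "x": -2, "y": 3, "z": -15, "twist": 0}, {"jaw": 1, "x": -2, "y": 3, "z": -30, "twist": 0}, {"jaw": 1, "x": -2, "y": 3, "z": -38, "twist": 0}, {"jaw": 1, "x": -2, "y": 3, "z": -38, "twist": 0}, {"jaw": 1, "x": -2, "y": 3, "z": -38, "twist": 0}]}}

```text
clock: 17.1
position: [455.7, -232.8, 37.5]
tcp_rot: [[-0.57, 0.821, 0.0], [0.821, 0.57, -0.0], [-0.0, 0.0, -1.0]]
ft_force: [0.6, 0.8, -0.3]
gripper_width: 0.6
```

Emit:
{"op": "send_rows", "data": {"moves": [{"jaw": 1, "x": 0, "y": 0, "z": -3, "twist": 0}, {"jaw": 1, "x": 0, "y": 0, "z": -6, "twist": 0}, {"jaw": 1, "x": 0, "y": 0, "z": -8, "twist": 0}, {"jaw": 1, "x": 0, "y": 0, "z": -8, "twist": 0}]}}

```text
clock: 17.6
position: [456.1, -233.2, 30.0]
tcp_rot: [[-0.57, 0.821, 0.001], [0.821, 0.57, -0.001], [-0.002, 0.0, -1.0]]
ft_force: [-0.4, -0.5, 5.4]
gripper_width: 0.2
```

Emit:
{"op": "send_rows", "data": {"moves": [{"jaw": 1, "x": 0, "y": 0, "z": -2, "twist": 0}, {"jaw": 1, "x": 2, "y": -3, "z": -2, "twist": 0}, {"jaw": 1, "x": 4, "y": -6, "z": -2, "twist": 0}, {"jaw": 1, "x": 6, "y": -9, "z": -2, "twist": 0}, {"jaw": 1, "x": 8, "y": -12, "z": -2, "twist": 0}]}}

```text
clock: 18.23
position: [464.3, -245.1, 28.9]
tcp_rot: [[-0.57, 0.821, 0.001], [0.821, 0.57, -0.001], [-0.001, 0.001, -1.0]]
ft_force: [-0.8, 1.7, 10.8]
gripper_width: 0.4
```

Emit:
{"op": "send_rows", "data": {"moves": [{"jaw": 1, "x": 3, "y": -5, "z": 0, "twist": 0}, {"jaw": 1, "x": 7, "y": -10, "z": 0, "twist": 0}, {"jaw": 1, "x": 11, "y": -15, "z": 0, "twist": 0}, {"jaw": 1, "x": 14, "y": -20, "z": 0, "twist": 0}, {"jaw": 1, "x": 14, "y": -20, "z": 0, "twist": 0}]}}

```text
clock: 18.85
position: [478.9, -266.0, 29.0]
tcp_rot: [[-0.57, 0.821, 0.003], [0.821, 0.57, -0.002], [-0.004, 0.001, -1.0]]
ft_force: [-0.2, -1.0, 9.0]
gripper_width: 0.7
```

Run:
```python
from h import *
p=ctrl.camera_params("wrist");im=ctrl.snapshot("wrist");cv2.imwrite("pics/w14.png",im[:,:,::-1])
o=ctrl.get_obs();R=o['tcp_rot'];P=o['position'];print(P,o['gripper_width'],o['ft_force'])
x=np.array([.571,-.821,0])
for d in (112,107,87,77,67): print(d,px(p,np.array([452.2,-134.9,50])+x*(112-d)))
```

```text
[ 478.9182569  -266.00268751   29.03374158] 0.33784870740652 [ 0.02803994 -0.03012671  8.05234462]
112 [452.06871582  22.20872098]
107 [450.79049597  36.23253146]
87 [445.91487849  89.72468723]
77 [443.61034698 115.0085326 ]
67 [441.38830608 139.38734371]
```

View pics/w14.png

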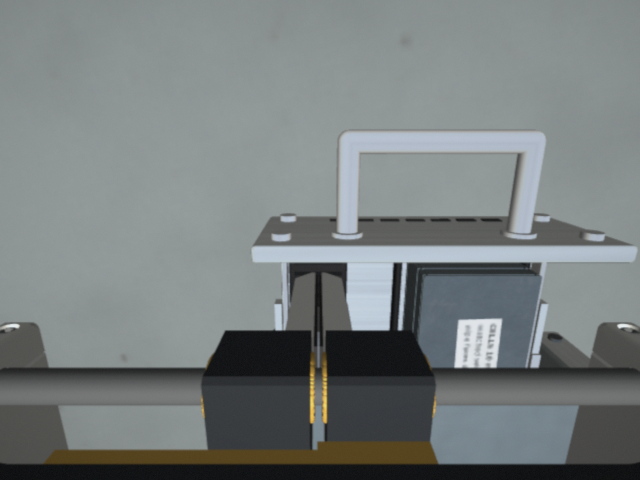

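Emit:
{"op": "send_rows", "data": {"moves": [{"jaw": 1, "x": 0, "y": 0, "z": 30, "twist": 0}, {"jaw": 1, "x": 0, "y": 0, "z": 80, "twist": 0}, {"jaw": 1, "x": -5, "y": 40, "z": 90, "twist": 0}, {"jaw": 1, "x": -12, "y": 80, "z": 90, "twist": 0}, {"jaw": 1, "x": -18, "y": 118, "z": 90, "twist": 0}]}}

```text
clock: 19.52
position: [458.5, -145.0, 116.9]
tcp_rot: [[-0.57, 0.822, -0.001], [0.822, 0.57, 0.001], [0.001, -0.0, -1.0]]
ft_force: [-0.6, 0.1, -0.1]
gripper_width: 0.4
```

Emit:
{"op": "send_rows", "data": {"moves": [{"jaw": 1, "x": 0, "y": 0, "z": 0, "twist": 0}, {"jaw": 1, "x": 0, "y": 0, "z": -30, "twist": 0}, {"jaw": 1, "x": 0, "y": 0, "z": -30, "twist": 0}, {"jaw": 1, "x": 0, "y": 0, "z": -30, "twist": 0}]}}

```text
clock: 20.02
position: [459.7, -147.3, 87.7]
tcp_rot: [[-0.57, 0.822, -0.0], [0.822, 0.57, -0.0], [-0.0, -0.0, -1.0]]
ft_force: [0.6, -0.2, 0.5]
gripper_width: 0.7
```

Run:
```python
from h import *
p=ctrl.camera_params("wrist");im=ctrl.snapshot("wrist");cv2.imwrite("pics/w15.png",im[:,:,::-1])
im=ctrl.snapshot("scene");cv2.imwrite("pics/s15.png",im[:,:,::-1])
o=ctrl.get_obs();R=o['tcp_rot'];P=o['position'];print(P,o['gripper_width'],o['ft_force'])
x=np.array([.571,-.821,0])
for d in (87,77,67): print(d,px(p,np.array([452.2,-134.9,50])+x*(112-d)))
```

```text
[ 460.2637932  -147.47072471   88.34231188] 0.45042631412471873 [ 0.09532447  0.32491674 -0.56504731]
87 [320.58648882 278.23161391]
77 [320.5830852  292.11220534]
67 [320.57975843 305.67939663]
```

View pics/w15.png

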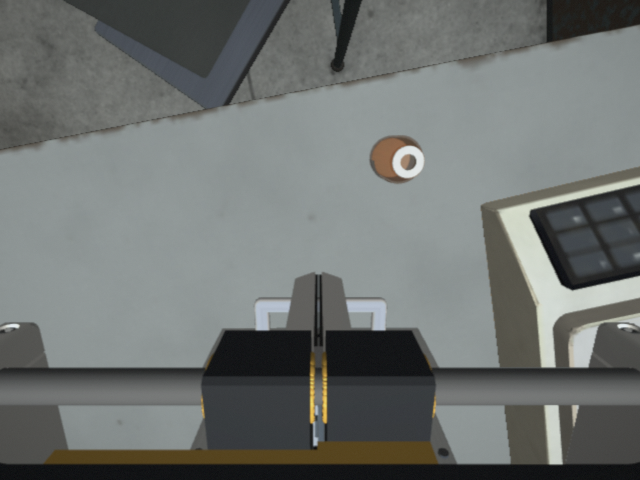

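Emit:
{"op": "send_rows", "data": {"moves": [{"jaw": 1, "x": 0, "y": 0, "z": -25, "twist": 0}, {"jaw": 1, "x": 0, "y": 0, "z": -48, "twist": 0}, {"jaw": 1, "x": 0, "y": 0, "z": -48, "twist": 0}, {"jaw": 1, "x": 4, "y": -6, "z": -48, "twist": 0}, {"jaw": 1, "x": 8, "y": -11, "z": -48, "twist": 0}]}}

```text
clock: 20.75
position: [469.0, -158.7, 40.9]
tcp_rot: [[-0.57, 0.821, 0.002], [0.821, 0.57, -0.001], [-0.002, 0.001, -1.0]]
ft_force: [-2.0, 2.4, 2.1]
gripper_width: 0.4
```

Emit:
{"op": "send_rows", "data": {"moves": [{"jaw": 1, "x": 3, "y": -4, "z": 0, "twist": 0}, {"jaw": 1, "x": 6, "y": -9, "z": 0, "twist": 0}, {"jaw": 1, "x": 10, "y": -14, "z": 0, "twist": 0}, {"jaw": 1, "x": 14, "y": -20, "z": 0, "twist": 0}, {"jaw": 1, "x": 18, "y": -26, "z": 0, "twist": 0}]}}

```text
clock: 21.38
position: [485.9, -183.9, 39.4]
tcp_rot: [[-0.57, 0.821, 0.0], [0.821, 0.57, 0.0], [-0.0, 0.0, -1.0]]
ft_force: [-0.3, 1.6, 2.1]
gripper_width: 0.7
```

Emit:
{"op": "send_rows", "data": {"moves": [{"jaw": 1, "x": 4, "y": -6, "z": 0, "twist": 0}, {"jaw": 1, "x": 8, "y": -12, "z": 0, "twist": 0}, {"jaw": 1, "x": 12, "y": -17, "z": 0, "twist": 0}, {"jaw": 1, "x": 15, "y": -22, "z": 0, "twist": 0}, {"jaw": 1, "x": 18, "y": -26, "z": 0, "twist": 0}]}}

```text
clock: 22.0
position: [503.5, -209.9, 39.3]
tcp_rot: [[-0.57, 0.821, -0.0], [0.821, 0.57, 0.0], [0.0, -0.0, -1.0]]
ft_force: [-0.1, 1.8, 0.8]
gripper_width: 0.2
```

Emit:
{"op": "send_rows", "data": {"moves": [{"jaw": 1, "x": 2, "y": -3, "z": 0, "twist": 0}, {"jaw": 1, "x": 3, "y": -5, "z": 0, "twist": 0}, {"jaw": 1, "x": 4, "y": -6, "z": 0, "twist": 0}, {"jaw": 1, "x": 4, "y": -6, "z": 0, "twist": 0}]}}

```text
clock: 22.5
position: [507.2, -215.4, 39.4]
tcp_rot: [[-0.57, 0.821, -0.001], [0.821, 0.57, 0.0], [0.001, -0.0, -1.0]]
ft_force: [-1.8, 2.6, 0.2]
gripper_width: 0.3
```

Emit:
{"op": "send_rows", "data": {"moves": [{"jaw": 1, "x": 1, "y": -2, "z": 0, "twist": 0}, {"jaw": 1, "x": 2, "y": -3, "z": 0, "twist": 0}, {"jaw": 1, "x": 3, "y": -4, "z": 0, "twist": 0}, {"jaw": 1, "x": 3, "y": -4, "z": 0, "twist": 0}]}}

```text
clock: 23.0
position: [507.2, -215.6, 39.3]
tcp_rot: [[-0.57, 0.821, -0.008], [0.821, 0.571, 0.008], [0.011, -0.002, -1.0]]
ft_force: [-7.3, 11.1, 12.0]
gripper_width: 0.7
```

Emit:
{"op": "send_rows", "data": {"moves": [{"jaw": 1, "x": -4, "y": 6, "z": 0, "twist": 0}, {"jaw": 1, "x": -12, "y": 18, "z": 0, "twist": 0}, {"jaw": 1, "x": -15, "y": 22, "z": 20, "twist": 0}, {"jaw": 1, "x": -15, "y": 22, "z": 70, "twist": 0}, {"jaw": 1, "x": -15, "y": 22, "z": 120, "twist": 0}]}}

```text
clock: 23.62
position: [494.8, -197.3, 160.3]
tcp_rot: [[-0.57, 0.821, -0.001], [0.821, 0.57, -0.0], [0.0, -0.001, -1.0]]
ft_force: [-0.4, -2.1, -0.3]
gripper_width: 0.4
```

Emit:
{"op": "send_rows", "data": {"moves": [{"jaw": 1, "x": 25, "y": -36, "z": 30, "twist": 0}, {"jaw": 1, "x": 50, "y": -72, "z": 60, "twist": 0}, {"jaw": 1, "x": 70, "y": -100, "z": 60, "twist": 0}, {"jaw": 1, "x": 70, "y": -100, "z": 60, "twist": 0}, {"jaw": 1, "x": 70, "y": -100, "z": 60, "twist": 0}]}}

```text
clock: 24.25
position: [564.7, -296.8, 218.6]
tcp_rot: [[-0.57, 0.821, -0.001], [0.821, 0.57, 0.001], [0.002, -0.001, -1.0]]
ft_force: [-0.5, -0.3, 0.4]
gripper_width: 0.7
```

Run:
```python
from h import *
p=ctrl.camera_params("wrist");im=ctrl.snapshot("wrist");cv2.imwrite("pics/w16.png",im[:,:,::-1])
o=ctrl.get_obs();R=o['tcp_rot'];P=o['position'];print(P,o['gripper_width'],o['ft_force'])
x=np.array([.571,-.821,0])
for d in (10,5,0): print(d,px(p,np.array([452.2,-134.9,50])+x*(112-d)))
```

```text
[ 564.6145091  -296.48223441  218.67172598] 0.6983699599855303 [-0.0493474  -0.14004347 -0.08978559]
10 [318.92974064 121.96324861]
5 [318.93125427 127.51039166]
0 [318.93275579 133.01313406]
```

View pics/w16.png

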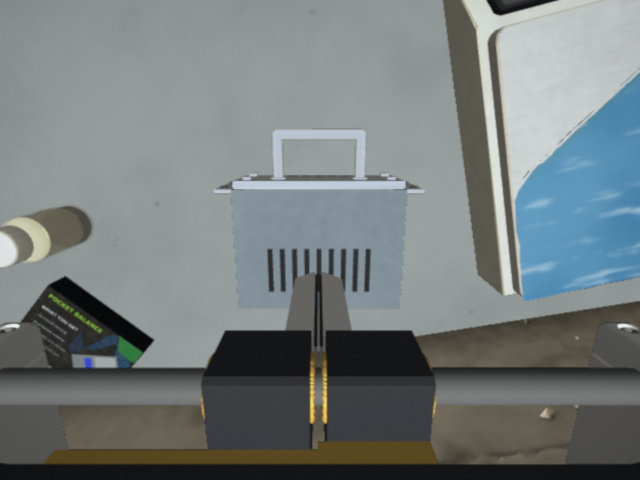

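The handle bar is at row 134, against 133 expected for fully home. The panel is flush with the case, and the arm is clear of everything.

Run:
```python
from bench import ctrl
print(ctrl.hand_in())
```

```text
the job is handed in; nothing more can be done
None
```

I did the whole job in about 24 s of the 72 s allowed and handed it in. The hand-in gave no verdict.

- **Pull-out:** I pulled the chassis by the handle to its end stop. A trial push back met about 7.6 N at roughly 107 mm out, so the slides were locked.
- **Cell box:** I laid the dark box flat in the nest, long side front to back. The wrist picture afterwards showed it inside all four ribs. It touched down at the height expected for the nest floor. The closed jaws read 57.7 mm against the 62 mm listed. I took the rest to be the clasp and hinges.
- **Release and push-in:** I pressed the release plate fully down and pushed the chassis in by the fence to about 67 mm out. I then let go of the plate and pushed gently on the handle until it stopped at about 13 N.
- **Last checks:** The handle was within about 1 mm of its fully home position in the last picture. The arm was clear, and no bystander in that view looked moved. I could not see the box or the release plate once the chassis was in.

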